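# Clear two balls wedged abreast in the mouth of a ball feeder

### The arm

A 6-joint arm with a two-finger parallel gripper is mounted at the origin on the work surface. World frame = base frame: x ahead of the robot, y to its left, z up, the work surface at z = 0. Lengths are in mm, angles in rad, forces in N, time in s.
With the tool pointing down it reaches from about 350 to 875 mm from the base axis. Payload 4.2 kg.
Tool frame: the origin (TCP) lies at the very end of the fingers, on their centre line; the grasp point (between the pads) lies 19 mm behind it; z points along the fingers, y is the line along which they close (so a half turn about z gives the same grasp; the last joint's range is limited). The gripper opens to 85 mm and grips with 20 to 120 N. Pads are 22 mm wide; open, the fingers measure 114 mm over their backs; the gripper's body (76 mm by 85 mm) begins 54 mm behind the grasp point. The pads swing forward as they close: fully open they stand 13 mm farther back than shut.
Start: joints at [1.508, 0.385, 0.008, 0, -1.194, -0.259], TCP at [197.639, 592.906, 231.312] pointing down, gripper open.
Joint ranges: [-3.14, 3.14], [-1.21, 2.06], [-1.07, 1.41], [-3.16, 2.05], [-2.99, -0.16], [-3.1, 3.1]. Speed limits (rad/s): [2.79, 2.79, 3.14, 3.14, 3.14, 3.14].

### API

Orientations are given as a unit quaternion [x, y, z, w].
In Python, from bench import read_state, get_image, camera_model, job_done gives the robot as it stands.
- The arm moves only by the shell command python3 -m handwheel 'ROWS'. ROWS is JSON, a list of rows, each a list of 7 numbers: the shift along the tool's x, y, z in m, then the turn, a rotation vector about the tool's x, y, z in rad, then the gripper's target within -1 to 1 (fully open at 1, half-way at 0, shut at -1). In form: [[dx, dy, dz, wx, wy, wz, jaw], ...]. A call has 1 to 10 rows; each row is the pose to reach, as a shift and turn from the pose commanded when the call began, along the tool's axes at that moment; what a row does not reach only later rows make up. A row lasts 1/8 s, in which the tool goes at most 62.5 mm and 10.7 degrees, less where a joint would pass 70% of its speed; a pose out of reach is approached as far as the arm can. A call with a gripper value outside its range is refused whole. The fingers move at their own pace and stop on an object; the grip force is fixed at half the most. Time passes only in rows, so rows that repeat a pose let the fingers close. It gives the time, the measured TCP pose, the force, the opening and the grip force at its end, in the units of the state.
- read_state(): the state, without advancing time (a new reading comes with each control period).
- get_image(name): name is "scene" or "top"; returns (picture, depth): 400x640x3 uint8, blue, green, red; 400x640 float32, mm along the optical axis (not along the pixel's ray), 0 where there is no reading.
- camera_model(name): a dict with "K" (3x3 intrinsics, pixels), "dist" ([k1, k2, p1, p2, k3] as OpenCV has them; the pictures are not rectified), "rvec" (rotation vector, rad) and "tvec" (3), from world to camera coordinates, as OpenCV has them. Camera axes: x right, y down, z forward; pixel columns grow to the right and rows downward; lengths in mm; the calibration is good to about 2 mm. A picture is of the moment at which its call begins. camera_model takes no time and is no camera call.
- job_done(): hands the job in; it is judged then, once.
The state is a dict: "clock": time; "joints": joint angles; "joint_vel": joint speeds; "joint_efforts": joint torques, N m; "position": TCP position; "ee_rot": TCP orientation; "contact_force": force on the tool from outside, world axes, zero at the start; "wrist_torque": the same for the moment, N m; "gripper_width": finger opening in mm; "grasp_force": force on a finger pad.
Only numpy, scipy, OpenCV 4.12 (cv2) and the standard library are available. Lean on these libraries where they do the work, as an engineer would, in place of code of your own. Each camera call takes 0.05 s, during which the arm holds its last target. There are 200 camera calls.

### The job

The ball feeder has stopped feeding: two of its four steel balls have come abreast and wedged in the narrow mouth of the track, with two more behind them and the weighted follower pressing on the lot. With the fingertips, gently nudge one of the two wedged balls back up the slope and hold it there while the balls beside it run past into the lane, then ease it and the follower back down without letting the weight run, so that all four balls stand in single file in the lane with the follower down at its front stop. Do not lift any ball out of the track, do not press hard on the balls or the feeder, and leave everything else as it lies.

Things in the scene. Friction and masses are not known exactly. Their poses are not given: they have to be found in the camera images.
- track: Sloping aluminium track of the ball feeder, fixed on its stand. Origin: on the floor of the track, on the centreline, at the narrow mouth where the lane begins. x runs up the slope along the floor (12 degrees to the horizontal), z square to the floor, y to the left looking up the slope. Sheet walls 3 mm thick, 22 mm high on both sides; a ball's top stands 18 mm clear of them.
- lane_end (a point): Foot of the end stop (30 mm high) at the low end of the lane, on the centreline, 178 mm below the mouth. The lane between is straight, 50 mm wide inside, and holds all four balls in single file.
- magazine (a point): Floor of the magazine on the centreline, 100 mm above the mouth. The magazine is 88 mm wide inside and reaches up to a wall at x = 190 mm; at its low end two shoulders at 45 degrees (x = 0 to 19 mm) narrow it to the mouth. Fingertips held just above the 22 mm walls still meet a ball a little over its middle.
- ball1_center (a point): A polished steel ball, 40 mm in diameter, 0.26 kg, loose in the feeder; this point is its centre. At the start balls 1 and 2 lie abreast at the mouth, touching each other, one against each shoulder, about 23 mm above the mouth and 20 mm either side of the centreline (which is left and which right varies). Pressing on a ball with over 15 N marks its polish.
- ball2_center (a point): A polished steel ball, 40 mm in diameter, 0.26 kg, loose in the feeder; this point is its centre. Abreast of ball 1 at the start.
- ball3_center (a point): A polished steel ball, 40 mm in diameter, 0.26 kg, loose in the feeder; this point is its centre. At the start balls 3 and 4 lie abreast too, one straight behind each of the wedged balls, touching it, with the follower flat against both.
- ball4_center (a point): A polished steel ball, 40 mm in diameter, 0.26 kg, loose in the feeder; this point is its centre. Abreast of ball 3 at the start.
- follower (a joint): Weighted follower: a steel block 40 mm long, about 1 kg (varies by a third), sliding on the track's x and pressing on the balls by its weight. Metres, positive up the slope; 0 at the start, front stop at -0.012. Pushing it and two balls back takes about 4 to 12 N; soon after there is room enough it comes dead against its rear stop. Let go from far back it runs faster than 0.25 m/s, too fast.
- follower_face (a point): Middle of the follower's flat front face, 84 mm wide and 40 mm high, 83 mm above the mouth at the start. The balls beside the pushed ball run past by themselves once it and the fingertips are back far enough; a passing ball may pinch against the fingertips: ease back and try again. Fingertips that do not meet the ball squarely let it roll off past their side.
- unit_a: Bystander: a finished ball transfer unit, a dark steel flanged cup with its ball, 66 mm across, 43 mm high, standing beside the lane on its left. Origin at the centre of its underside.
- unit_b: Bystander: another such unit, standing beside the lane on its right.
- caliper: Bystander: digital caliper lying flat, 230 mm long, 12 mm high, to the right of the feeder. Origin under the middle of its beam.
- rail: Bystander: linear guide rail, 260 mm long, with its carriage, 30 mm high, to the left. Origin under its middle.
- driver: Bystander: screwdriver, 190 mm, lying to the right, far side. Origin under its middle.
- spanner: Bystander: spanner, 170 mm, lying to the left, far side. Origin under its middle.
- bin: Bystander: blue parts bin 150 x 105 x 72 mm, at the far right. Origin under its middle.
Not all that is in view belongs to the job. What is shaped like the part that bears ball1_center but black or green is not meant. Leave any orange look-alike of the part that bears ball2_center alone.

How it is judged (in metres and radians):
On the way:
1. one ball of each abreast pair has run past into the lane while the follower is still held back (x of any of ball1_center, ball2_center in the frame of track below -0.025 m and x of any of ball3_center, ball4_center in the frame of track below -0.025 m and value of joint follower above 0.01 m), for 0.1 s.
At the end, for the whole second after the job is handed in: All four balls at rest on the floor of the lane, in single file below the mouth (each centre at least 25 mm down the lane from the mouth), and the follower down within 4 mm of its front stop (x of each of ball1_center, ball2_center, ball3_center, ball4_center in the frame of track below -0.025 m and z of ball1_center in the frame of track between 0.012 and 0.03 m and z of ball2_center in the frame of track between 0.012 and 0.03 m and z of ball3_center in the frame of track between 0.012 and 0.03 m and z of ball4_center in the frame of track between 0.012 and 0.03 m and linear speed of each of ball1, ball2, ball3, ball4 below 0.02 m/s and value of joint follower below -0.008 m); the robot touches nothing.
It fails at once if a ball pressed by the fingers with more than 18 N (contact force between the fingers and ball1 above 18 N or contact force between the fingers and ball2 above 18 N or contact force between the fingers and ball3 above 18 N or contact force between the fingers and ball4 above 18 N).
It fails at once if the arm or fingers press on the track or follower with more than 18 N (contact force between any of the fingers, the arm and track above 18 N).
It fails at once if the follower runs down faster than 0.25 m/s (velocity of joint follower below -0.25 m/s).
It fails at once if a ball lifted out of the track (its centre more than 45 mm over the track's floor) (z of any of ball1_center, ball2_center, ball3_center, ball4_center in the frame of track above 0.045 m).
It fails at once if a bystander shifted by more than 15 mm (distance of any of unit_a, unit_b, caliper, rail, driver, spanner, bin from where it was at the start of the episode above 0.015 m).
It also fails if it takes over 48 s, if anything falls off the work surface, if the arm or the gripper's body presses on something with over 40 N, if the wrist force passes 120 N, or if a joint passes its speed limit or range.

## Working session

There is one attempt and no reset: what is moved stays moved. The work goes in short steps, Python scripts to look and compute and a shell command to move; the robot and the scene stay as the last step left them, time stands still between calls to the robot, and variables do not carry over. Pictures are saved under pics/ and viewed, at most 10 in all, crops included, and the job is handed in when it is done.

```bash
ls; mkdir -p pics; cat > h.py <<'E'
import numpy as np,cv2
from bench import *
def pix2w(name,u,v,depth):
    m=camera_model(name);K=np.array(m["K"]);d=np.array(m["dist"])
    p=cv2.undistortPoints(np.array([[[u,v]]],float),K,d)[0,0]
    R=cv2.Rodrigues(np.array(m["rvec"],float))[0];t=np.array(m["tvec"],float).ravel()
    return R.T@(np.array([p[0],p[1],1])*depth-t)
def proj(name,P):
    m=camera_model(name)
    return cv2.projectPoints(np.array(P,float).reshape(-1,3),np.array(m["rvec"],float),np.array(m["tvec"],float),np.array(m["K"]),np.array(m["dist"]))[0][:,0]
E
python3 - <<'E'
from h import *
for n in("scene","top"):
    i,d=get_image(n);cv2.imwrite(f"pics/{n}0.png",i);np.save(f"{n}0.npy",d)
s=read_state();print({k:np.round(v,3) for k,v in s.items()})
E
```

```text
pics
{'clock': np.float64(0.1), 'joints': array([ 1.508,  0.385,  0.007, -0.   , -1.194, -0.259]), 'joint_vel': array([-0.001, -0.002,  0.002,  0.002,  0.001, -0.001]), 'joint_efforts': array([-0.0000e+00, -3.9332e+01,  1.8893e+01,  4.1980e+00, -3.0000e-03,
        0.0000e+00]), 'position': array([197.483, 592.432, 230.37 ]), 'ee_rot': array([ 0.987, -0.16 , -0.   ,  0.001]), 'contact_force': array([ 0.085, -1.075,  0.069]), 'wrist_torque': array([ 0.041, -0.017,  0.002]), 'grasp_force': np.float64(0.0), 'gripper_width': np.float64(85.344)}
```

View pics/top0.png

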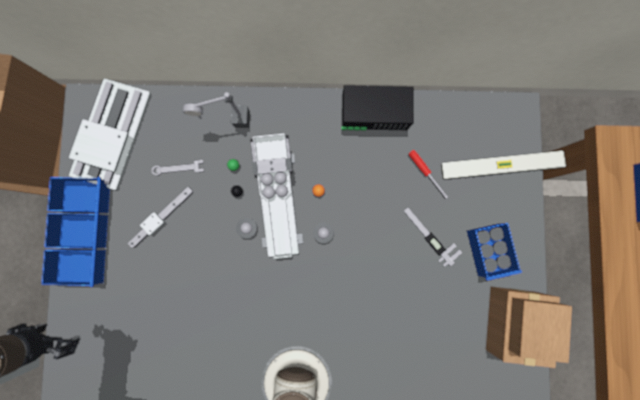

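View pics/scene0.png

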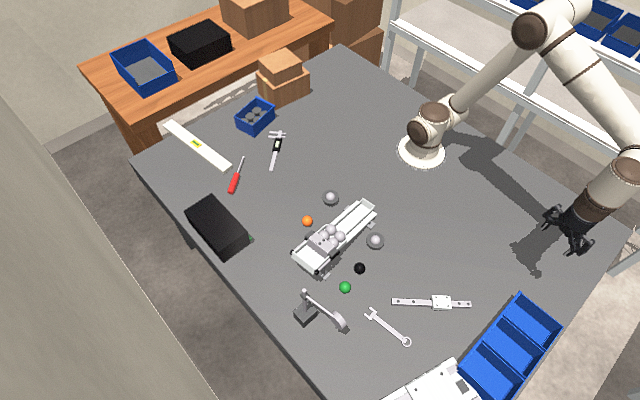

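The track runs from its low end at about (283,252) in the top picture, nearest the robot, to the high end at (270,140). The balls are at about (273,185). I'll enlarge this area.

```bash
python3 - <<'E'
from h import *
i=cv2.imread("pics/top0.png");c=i[128:264,225:340]
cv2.imwrite("pics/top0c.png",cv2.resize(c,None,fx=4.4,fy=4.4,interpolation=cv2.INTER_CUBIC))
d=np.load("top0.npy")
print(np.round(d[168:200:2,256:294:2]))
for u,v in[(283,250),(277,215),(274,208),(272,140)]: print(u,v,pix2w("top",u,v,d[v,u]))
E
```

```text
[[1151. 1149. 1147. 1149. 1148.    0. 1147. 1142. 1146. 1146. 1145. 1147.
  1152. 1149. 1147. 1153. 1153. 1156. 1271.]
 [1148. 1146. 1146. 1149. 1148. 1147. 1150. 1148. 1148. 1147. 1147. 1150.
  1150. 1148. 1150. 1188. 1179. 1172. 1269.]
 [1154. 1152. 1145. 1147. 1150. 1147. 1148. 1145. 1196. 1191. 1189. 1163.
  1165. 1161. 1191. 1191. 1170. 1173. 1190.]
 [1175. 1167. 1188. 1168. 1159. 1157. 1161. 1167. 1193. 1184. 1159. 1158.
  1161. 1159. 1160. 1194. 1170. 1267. 1269.]
 [1173. 1172. 1188. 1159. 1161. 1154. 1156. 1159. 1164. 1161. 1160. 1155.
  1159. 1155. 1161. 1168. 1175. 1262. 1269.]
 [1266. 1169. 1165. 1159. 1156. 1153. 1155. 1159. 1167. 1161. 1158. 1155.
  1151. 1153. 1157. 1168. 1173. 1270. 1267.]
 [1260. 1169. 1193. 1160. 1152. 1157. 1157. 1161. 1168. 1171. 1162. 1157.
  1160. 1160. 1163. 1192. 1172. 1266. 1268.]
 [1264. 1171. 1189. 1162. 1158. 1158. 1158. 1163. 1171. 1193. 1167. 1158.
  1160. 1164. 1170. 1197. 1196. 1265. 1265.]
 [1262. 1261. 1195. 1198. 1165. 1165. 1163. 1170. 1196. 1195. 1195. 1197.
  1196. 1175. 1201. 1191. 1201. 1264. 1267.]
 [1264. 1260. 1184. 1193. 119
[... 300 characters left out ...]
4. 1168. 1204. 1177. 1264.]
 [1259. 1263. 1176. 1173. 1164. 1156. 1156. 1162. 1163. 1170. 1167. 1164.
  1158. 1164. 1161. 1168. 1194. 1201. 1261.]
 [1258. 1261. 1176. 1194. 1165. 1160. 1158. 1160. 1165. 1171. 1169. 1166.
  1165. 1160. 1166. 1172. 1198. 1199.    0.]
 [1259. 1263. 1265. 1172. 1168. 1163. 1164. 1170. 1167. 1198. 1200. 1175.
  1170. 1175. 1175. 1181. 1200. 1201. 1259.]
 [1262. 1263. 1263. 1203. 1200. 1182. 1172. 1175. 1198. 1203. 1203. 1201.
  1198. 1203. 1180. 1203. 1202. 1200. 1255.]]
283 250 [410.79906945  51.71692748  22.92524381]
277 215 [520.24743555  71.62910186  43.01562897]
274 208 [541.21032162  80.26119684  55.49985075]
272 140 [746.49813486  87.67961418  96.31241311]
```

View pics/top0c.png

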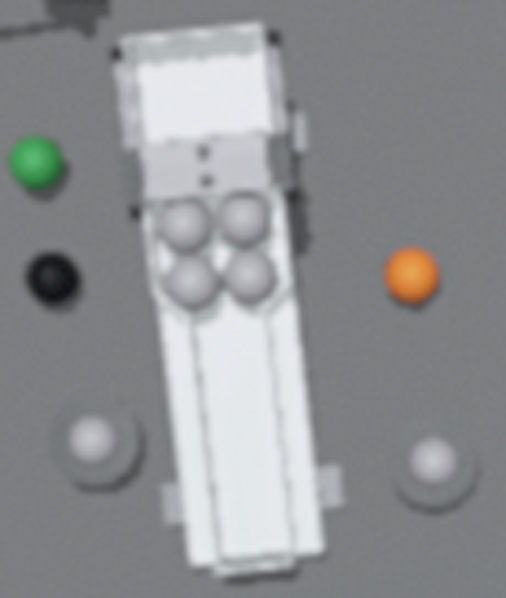

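The enlarged crop shows the front pair at crop (192,281) and (249,277), and the rear pair at (185,223) and (243,219). The follower face is behind them. The lane's inner edges run from (193,320) to (217,555) and from (268,320) to (295,555).

```bash
cat >> h.py <<'E'
def Rt(yaw,t=np.radians(12)):
    c,s=np.cos(yaw),np.sin(yaw)
    return np.array([[c,-s,0],[s,c,0],[0,0,1]])@np.array([[np.cos(t),0,-np.sin(t)],[0,1,0],[np.sin(t),0,np.cos(t)]])
E
python3 - <<'E'
from h import *
from scipy.optimize import least_squares
f=lambda cx,cy:((cx+.5)/4.4-.5+225,(cy+.5)/4.4-.5+128)
obs=[f(192,281),f(249,277),f(185,223),f(243,219)]
mod=np.array([[23,20,20],[23,-20,20],[63,20,20],[63,-20,20.]])
# lane centre at some points
lc=[f(205,555+0),f(295,555)]
d=np.load("top0.npy")
P=[pix2w("top",u,v,1177) for u,v in obs]; print(np.round(P,1))
lmid=[f((217+295)/2,555),f((193+268)/2,320)]
def res(p):
    R=Rt(p[3]);o=p[:3]
    r=list((proj("top",mod@R.T+o)-obs).ravel())
    for x,q in((-170,lmid[0]),(-15,lmid[1])):
        w=proj("top",[R@[x,0,5]+o])[0]; r.append((w-q)[0]*1)
    # depth of balls tops and lane floor
    m=camera_model("top");Rc=cv2.Rodrigues(np.array(m["rvec"],float))[0];t=np.array(m["tvec"],float).ravel()
    for x in range(-150,-20,15):
        W=R@[x,0,0]+o; q=np.round(proj("top",[W])[0]).astype(int)
        r.append(((Rc@W+t)[2]-np.median(d[q[1]-1:q[1]+2,q[0]-1:q[0]+2]))/6)
    return r
s=least_squares(res,[555,75,55,0.07],loss="soft_l1");print(s.x,np.round(s.fun,2))
R=Rt(s.x[3]);print("balls",np.round(mod@R.T+s.x[:3],1));print(np.round(proj("top",mod@R.T+s.x[:3]),1))
np.save("track.npy",s.x)
m=camera_model("top");print("cam",-cv2.Rodrigues(np.array(m["rvec"],float))[0].T@np.array(m["tvec"],float).ravel())
E
```

```text
[[589.4  96.   84.1]
 [592.8  56.5  84.5]
 [629.3 101.6  87.8]
 [632.8  61.4  88.2]]
[5.73184338e+02 7.35459548e+01 5.95196613e+01 1.29404113e-01] [ 0.09  0.19  0.18 -0.35  0.05  0.35 -0.03 -0.19 -0.07 -0.24  0.08 -0.12
  0.18 -0.11  0.04 -0.02  0.08 -0.07 -0.07]
balls [[588.8  95.7  83.9]
 [594.   56.1  83.9]
 [627.6 100.8  92.2]
 [632.7  61.1  92.2]]
[[268.3 191.7]
 [281.4 190.2]
 [266.7 178.6]
 [279.8 177.2]]
cam [ 455.2969783   -54.01199784 1254.2606925 ]
```

```bash
cat >> h.py <<'E'
from scipy.spatial.transform import Rotation as Ro
p=np.load("track.npy");TR=Rt(p[3]);TO=p[:3]
def goto(x,y,z,yaw=0.0):
    s=read_state();R0=Ro.from_quat(s["ee_rot"]).as_matrix()
    R1=TR@Ro.from_euler("z",yaw).as_matrix()@np.diag([1,-1,-1.])
    d=R0.T@(TR@[x,y,z]+TO-np.array(s["position"]))/1000
    print("row",np.round(d,4),np.round(Ro.from_matrix(R0.T@R1).as_rotvec(),4))
def where():
    s=read_state();R=Ro.from_quat(s["ee_rot"]).as_matrix()
    print("t",round(s["clock"],2),"tip",np.round(TR.T@(np.array(s["position"])-TO),1),"xax",np.round(TR.T@R[:,0],3),"F",np.round(TR.T@np.array(s["contact_force"]),2),"w",s["gripper_width"])
E
python3 -c "
from h import *
where();goto(-16,23,120,0.08)"
```

```text
t 0.1 tip [-263.4  563.   230.7] xax [ 0.88  -0.436 -0.187] F [-0.04 -1.08  0.08] w 85.34436788436687
row [0.474  0.3703 0.0576] [ 0.041   0.2087 -0.5292]
```

```bash
python3 -m handwheel '[[0.474,0.370,0.03,0.041,0.209,-0.529,-1],[0.474,0.370,0.03,0.041,0.209,-0.529,-1],[0.474,0.370,0.03,0.041,0.209,-0.529,-1],[0.474,0.370,0.03,0.041,0.209,-0.529,-1],[0.474,0.370,0.03,0.041,0.209,-0.529,-1],[0.474,0.370,0.03,0.041,0.209,-0.529,-1],[0.474,0.370,0.03,0.041,0.209,-0.529,-1],[0.474,0.370,0.0576,0.041,0.209,-0.529,-1],[0.474,0.370,0.0576,0.041,0.209,-0.529,-1],[0.474,0.370,0.0576,0.041,0.209,-0.529,-1]]'; python3 -c "
from h import *
where();goto(-16,23,45,0.08)"
```

```text
clock: 1.35
position: [530.8, 89.5, 172.8]
ee_rot: [0.989, 0.103, 0.104, -0.003]
contact_force: [0.8, 0.9, 0.7]
gripper_width: -0.1
grasp_force: 0.0
t 1.35 tip [-15.6  21.3 119.1] xax [ 0.997  0.078 -0.   ] F [1.04 0.77 0.51] w -0.07550896488093556
row [-0.0003 -0.0016  0.0741] [-0.001   0.     -0.0022]
```

```bash
python3 -m handwheel '[[0,-0.0016,0.04,0,0,0,-1],[0,-0.0016,0.074,0,0,0,-1],[0,-0.0016,0.074,0,0,0,-1],[0,-0.0016,0.074,0,0,0,-1]]'; python3 - <<'E'
from h import *
where();goto(-16,23,25,0.08)
for n in("scene","top"):
    i,d=get_image(n)
    q=proj(n,[TO+TR@[0,0,20]])[0].astype(int);print(q)
    w,h=(60,70);c=i[q[1]-h:q[1]+h,q[0]-w:q[0]+w]
    cv2.imwrite(f"pics/{n}1.png",cv2.resize(c,None,fx=4,fy=4,interpolation=cv2.INTER_CUBIC))
a=cv2.imread("pics/scene1.png");b=cv2.imread("pics/top1.png");cv2.imwrite("pics/both1.png",cv2.resize(np.hstack([a,b]),None,fx=.83,fy=.83))
E
```

```text
clock: 1.85
position: [545.7, 96.0, 102.3]
ee_rot: [0.989, 0.104, 0.106, -0.004]
contact_force: [0.0, -0.7, 0.4]
gripper_width: -0.1
grasp_force: 0.0
t 1.85 tip [-14.9  25.8  46.9] xax [0.997 0.08  0.002] F [-0.01 -0.71  0.38] w -0.1227648820151449
row [-0.0014  0.0028  0.0219] [-0.0017 -0.0024  0.0001]
[339 229]
[275 198]
```

View pics/both1.png

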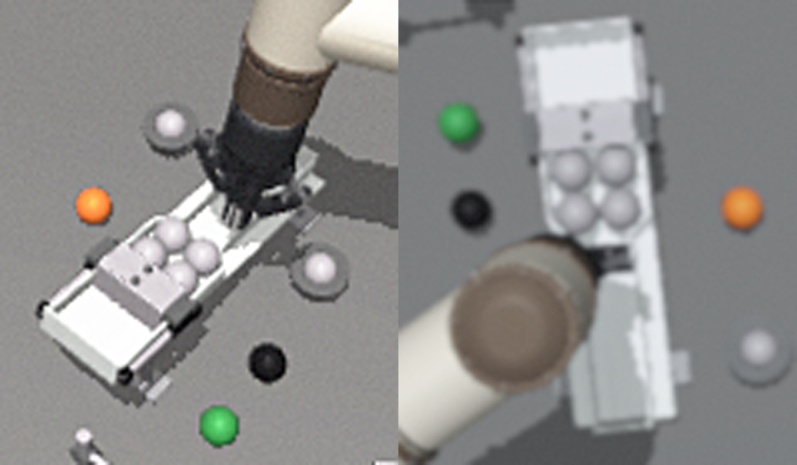

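The tip is over the lane just below the left front ball, and the four balls are unmoved. I'll lower it, then creep forward.

```bash
python3 -m handwheel '[[-0.001,0.002,0.012,0,0,0,-1],[-0.001,0.002,0.018,0,0,0,-1],[-0.001,0.002,0.0215,0,0,0,-1],[-0.001,0.002,0.0215,0,0,0,-1]]'; python3 -c "
from h import *
where()"; python3 -m handwheel '[[0.002,0,0,0,0,0,-1],[0.004,0,0,0,0,0,-1],[0.006,0,0,0,0,0,-1],[0.006,0,0,0,0,0,-1]]'; python3 -c "
from h import *
where()"
```

```text
clock: 2.45
position: [549.1, 94.0, 79.7]
ee_rot: [0.989, 0.104, 0.105, -0.003]
contact_force: [-0.1, -0.3, -0.6]
gripper_width: 0.0
grasp_force: 0.0
t 2.45 tip [-16.6  23.4  24.2] xax [0.997 0.08  0.   ] F [-0.29 -0.27 -0.54] w 0.020316188126524973
clock: 2.95
position: [555.2, 95.4, 81.5]
ee_rot: [0.989, 0.104, 0.105, -0.004]
contact_force: [-1.0, -0.2, -0.1]
gripper_width: -0.2
grasp_force: 0.0
t 2.95 tip [-10.1  24.   24.6] xax [0.997 0.079 0.002] F [-1.05 -0.03  0.16] w -0.16932093151017247
```

```bash
python3 -m handwheel '[[0.002,0,0,0,0,0,-1],[0.004,0,0,0,0,0,-1],[0.006,0.0005,0,0,0,0,-1],[0.006,0.0005,0,0,0,0,-1]]'; python3 -c "
from h import *
where()"; python3 -m handwheel '[[0.002,0,0,0,0,0,-1],[0.004,0,0,0,0,0,-1],[0.006,0.0005,0,0,0,0,-1],[0.006,0.0005,0,0,0,0,-1]]'; python3 -c "
from h import *
where()"
```

```text
clock: 3.45
position: [558.7, 95.0, 81.7]
ee_rot: [0.989, 0.103, 0.103, -0.003]
contact_force: [-5.5, -1.1, 1.7]
gripper_width: 0.1
grasp_force: 2.8
t 3.45 tip [-6.8 23.2 24.1] xax [ 0.997  0.079 -0.004] F [-5.15 -0.41  2.8 ] w 0.08933808599757177
clock: 3.95
position: [564.2, 95.5, 82.9]
ee_rot: [0.989, 0.103, 0.102, -0.002]
contact_force: [-5.9, -0.3, 2.0]
gripper_width: -0.1
grasp_force: 3.1
t 3.95 tip [-1.1 23.  24.1] xax [ 0.997  0.079 -0.005] F [-5.37  0.43  3.16] w -0.06603106664141144
```

```bash
python3 -m handwheel '[[0.002,0,0,0,0,0,-1],[0.004,0,0,0,0,0,-1],[0.006,0.0005,0,0,0,0,-1],[0.008,0.0005,0,0,0,0,-1],[0.010,0.001,0,0,0,0,-1],[0.012,0.001,0,0,0,0,-1]]'; python3 -c "
from h import *
where()"; python3 -m handwheel '[[0.002,0,0,0,0,0,-1],[0.004,0,0,0,0,0,-1],[0.006,0.0005,0,0,0,0,-1],[0.008,0.0005,0,0,0,0,-1],[0.010,0.001,0,0,0,0,-1],[0.010,0.001,0,0,0,0,-1]]'; python3 - <<'E'
from h import *
where()
for n in("scene","top"):
    i,d=get_image(n)
    q=proj(n,[TO+TR@[0,0,20]])[0].astype(int)
    w,h=(60,70);c=i[q[1]-h:q[1]+h,q[0]-w:q[0]+w]
    cv2.imwrite(f"pics/{n}2.png",cv2.resize(c,None,fx=4,fy=4,interpolation=cv2.INTER_CUBIC))
a=cv2.imread("pics/scene2.png");b=cv2.imread("pics/top2.png");cv2.imwrite("pics/both2.png",cv2.resize(np.hstack([a,b]),None,fx=.83,fy=.83))
E
```

```text
clock: 4.7
position: [575.4, 96.8, 85.2]
ee_rot: [0.989, 0.103, 0.102, -0.002]
contact_force: [-7.0, -1.4, 3.9]
gripper_width: 0.1
grasp_force: 3.8
t 4.7 tip [10.4 22.8 24. ] xax [ 0.997  0.078 -0.006] F [-6.12 -0.51  5.29] w 0.050003142818006385
clock: 5.45
position: [585.6, 98.1, 87.4]
ee_rot: [0.989, 0.103, 0.102, -0.003]
contact_force: [-5.9, -1.7, 2.1]
gripper_width: 0.1
grasp_force: 3.1
t 5.45 tip [21.  22.8 24.1] xax [ 0.997  0.079 -0.005] F [-5.48 -0.93  3.3 ] w 0.07276358728345496
```

View pics/both2.png

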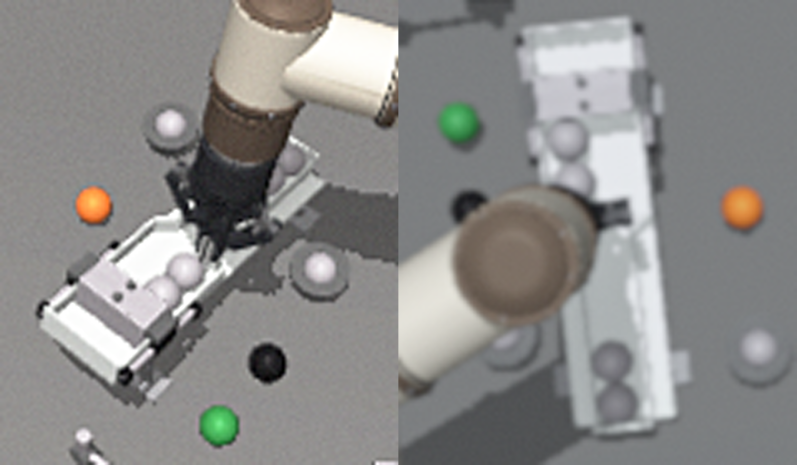

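The two right balls are at the low end of the lane, at about (612,362) and (617,403) in the view. The left column is held against the left wall, with the follower back. Next I'll ease it down slowly, moving toward the centre as it goes.

```bash
python3 -m handwheel '[[-0.002,0.0002,0,0,0,0,-1],[-0.004,0.0005,0,0,0,0,-1],[-0.006,0.001,0,0,0,0,-1],[-0.008,0.0014,0,0,0,0,-1],[-0.010,0.0017,0,0,0,0,-1],[-0.012,0.002,0,0,0,0,-1],[-0.014,0.0024,0,0,0,0,-1],[-0.016,0.0027,0,0,0,0,-1],[-0.018,0.003,0,0,0,0,-1],[-0.020,0.0034,0,0,0,0,-1]]'; python3 - <<'E'
from h import *
where()
for n in("scene","top"):
    i,d=get_image(n)
    q=proj(n,[TO+TR@[0,0,20]])[0].astype(int)
    w,h=(60,70);c=i[q[1]-h:q[1]+h,q[0]-w:q[0]+w]
    cv2.imwrite(f"pics/{n}3.png",cv2.resize(c,None,fx=4,fy=4,interpolation=cv2.INTER_CUBIC))
a=cv2.imread("pics/scene3.png");b=cv2.imread("pics/top3.png");cv2.imwrite("pics/both3.png",cv2.resize(np.hstack([a,b]),None,fx=.83,fy=.83))
E
```

```text
clock: 6.8
position: [569.9, 92.1, 84.6]
ee_rot: [0.989, 0.104, 0.105, -0.004]
contact_force: [0.4, 0.5, 0.6]
gripper_width: -0.2
grasp_force: 0.1
t 6.8 tip [ 4.3 18.8 24.7] xax [0.997 0.08  0.002] F [0.62 0.42 0.52] w -0.18261433870121085
```

View pics/both3.png

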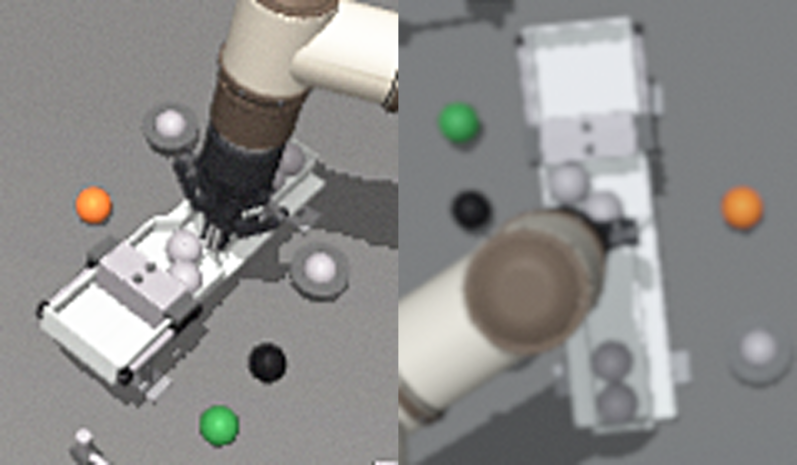

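The follower is back at about its front stop: its front edge is at y≈163 in the view, against about 150 at the start. There is almost no load on the fingertips. I'll lift straight up and let the last two balls roll.

```bash
python3 -m handwheel '[[-0.001,0,-0.001,0,0,0,-1],[-0.002,0,-0.004,0,0,0,-1],[-0.002,0,-0.010,0,0,0,-1],[-0.002,0,-0.025,0,0,0,-1],[-0.002,0,-0.050,0,0,0,-1],[-0.050,0,-0.090,0,0,0,-1],[-0.100,-0.06,-0.090,0,0,0,-1],[-0.100,-0.12,-0.090,0,0,0,-1],[-0.100,-0.16,-0.090,0,0,0,-1],[-0.100,-0.16,-0.090,0,0,0,-1]]'; python3 - <<'E'
from h import *
where()
for n in("scene","top"):
    i,d=get_image(n)
    q=proj(n,[TO+TR@[0,0,20]])[0].astype(int)
    w,h=(60,70);c=i[q[1]-h:q[1]+h,q[0]-w:q[0]+w]
    cv2.imwrite(f"pics/{n}4.png",cv2.resize(c,None,fx=4,fy=4,interpolation=cv2.INTER_CUBIC))
a=cv2.imread("pics/scene4.png");b=cv2.imread("pics/top4.png");cv2.imwrite("pics/both4.png",cv2.resize(np.hstack([a,b]),None,fx=.83,fy=.83))
E
```

```text
clock: 8.15
position: [422.1, 228.8, 150.7]
ee_rot: [0.989, 0.106, 0.106, -0.005]
contact_force: [0.2, -0.7, -0.2]
gripper_width: -0.2
grasp_force: 0.0
t 8.15 tip [-108.   173.5  116.2] xax [0.996 0.085 0.004] F [ 0.04 -0.73 -0.25] w -0.20793601085072236
```

View pics/both4.png

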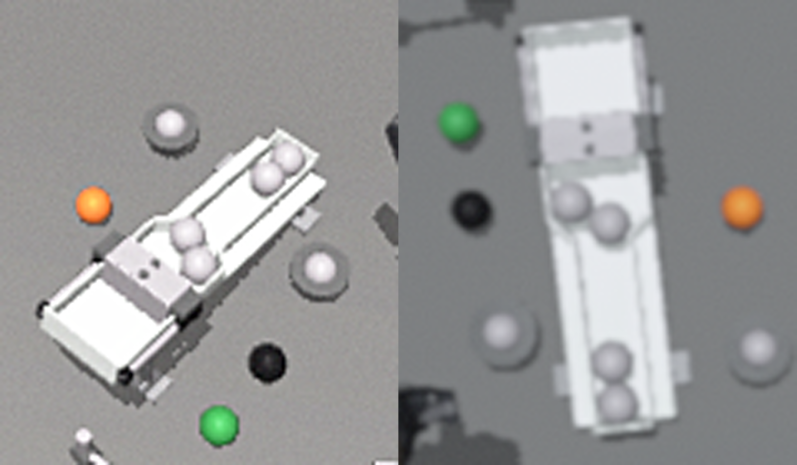

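The follower is down. The last two balls, at about (610,222) and (572,203), are at the mouth, either still rolling or stopped. I'll wait a second and measure.

```bash
python3 -m handwheel '[[0,0,0,0,0,0,-1],[0,0,0,0,0,0,-1],[0,0,0,0,0,0,-1],[0,0,0,0,0,0,-1],[0,0,0,0,0,0,-1],[0,0,0,0,0,0,-1],[0,0,0,0,0,0,-1],[0,0,0,0,0,0,-1]]' >/dev/null; cat >> h.py <<'E'
def onplane(n,u,v,z):  # pixel -> track coords on plane z
    a=TR.T@(pix2w(n,u,v,500)-TO);b=TR.T@(pix2w(n,u,v,1500)-TO)
    return a+(b-a)*(z-a[2])/(b[2]-a[2])
E
python3 - <<'E'
from h import *
i,d=get_image("top");c=i[128:264,225:340]
cv2.imwrite("pics/top5.png",cv2.resize(c,None,fx=4.4,fy=4.4,interpolation=cv2.INTER_CUBIC))
E
```

```text
(no output)
```

View pics/top5.png

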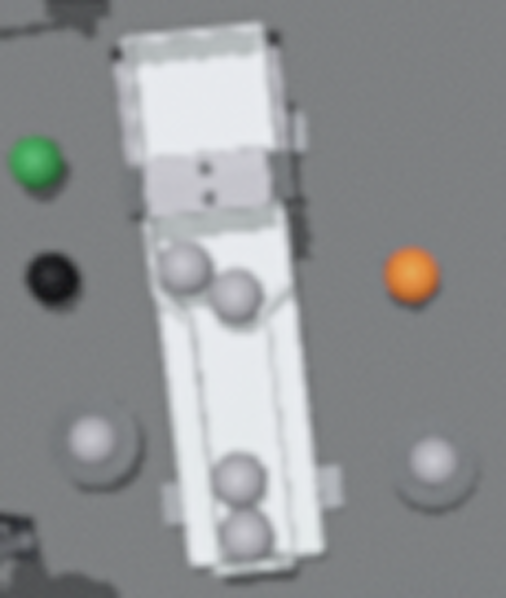

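The two balls are still, in an oblique bridge with the front at crop (236,297) and the rear at (185,268). The follower is down and clear of them.

```bash
python3 - <<'E'
from h import *
f=lambda cx,cy:((cx+.5)/4.4-.5+225,(cy+.5)/4.4-.5+128)
for q in[(236,297),(185,268),(239,480),(246,533)]: print(np.round(onplane("top",*f(*q),20),1))
print("follower face top edge",np.round(onplane("top",*f(148,214),40),1),np.round(onplane("top",*f(276,208),40),1))
goto(6,24,70,0)
E
```

```text
[ 9.2 -8.7 20. ]
[33.1 23.9 20. ]
[-119.5    4.8   20. ]
[-157.9    4.5   20. ]
follower face top edge [73.8 41.9 40. ] [ 68.3 -44.7  40. ]
row [0.1024 0.1549 0.0446] [-0.0017 -0.0011  0.0797]
```

```bash
python3 -c "
from h import *
goto(-4,31,75,0.08)"; 
```

```text
row [0.093  0.1471 0.0396] [-0.0016 -0.0012 -0.0003]
```

```bash
python3 -m handwheel '[[0.093,0.147,0,0,0,0,-1],[0.093,0.147,0,0,0,0,-1],[0.093,0.147,0,0,0,0,-1],[0.093,0.147,0.02,0,0,0,-1],[0.093,0.147,0.04,0,0,0,-1],[0.093,0.147,0.04,0,0,0,-1],[0.093,0.147,0.04,0,0,0,-1]]'; python3 -c "
from h import *
where();goto(-4,31,25,0.08)"
```

```text
clock: 10.18
position: [550.2, 102.1, 132.3]
ee_rot: [0.989, 0.104, 0.105, -0.003]
contact_force: [0.1, 0.6, 0.9]
gripper_width: -0.1
grasp_force: 0.0
t 10.18 tip [-3.6 31.3 75.1] xax [0.997 0.08  0.002] F [0.36 0.55 0.82] w -0.09263387057470089
row [-0.0005  0.0003  0.0501] [-0.0017 -0.002   0.0002]
```

```bash
python3 -m handwheel '[[0,0,0.02,0,0,0,-1],[0,0,0.035,0,0,0,-1],[0,0,0.045,0,0,0,-1],[0,0,0.05,0,0,0,-1],[0.002,0,0.05,0,0,0,-1],[0.004,0,0.05,0,0,0,-1],[0.006,0,0.05,0,0,0,-1],[0.008,0,0.05,0,0,0,-1],[0.008,0,0.05,0,0,0,-1]]'; python3 -c "
from h import *
where()"; python3 -m handwheel '[[0.002,0,0,0,0,0,-1],[0.004,0,0,0,0,0,-1],[0.006,0,0,0,0,0,-1],[0.006,0,0,0,0,0,-1],[0.006,0,0,0,0,0,-1]]'; python3 - <<'E'
from h import *
where()
i,d=get_image("top");c=i[128:264,225:340]
cv2.imwrite("pics/top6.png",cv2.resize(c,None,fx=4.4,fy=4.4,interpolation=cv2.INTER_CUBIC))
E
```

```text
clock: 11.3
position: [567.9, 104.8, 84.5]
ee_rot: [0.989, 0.104, 0.105, -0.003]
contact_force: [-1.6, 0.5, 0.8]
gripper_width: 0.2
grasp_force: 0.3
t 11.3 tip [ 4.1 31.7 24.7] xax [0.997 0.079 0.001] F [-1.28  0.7   1.08] w 0.1763251906306285
clock: 11.92
position: [573.8, 106.2, 85.6]
ee_rot: [0.989, 0.104, 0.105, -0.003]
contact_force: [-0.2, 0.4, 0.7]
gripper_width: -0.2
grasp_force: 0.2
t 11.93 tip [10.1 32.3 24.5] xax [0.997 0.08  0.001] F [-0.03  0.48  0.76] w -0.21697511291621543
```

View pics/top6.png

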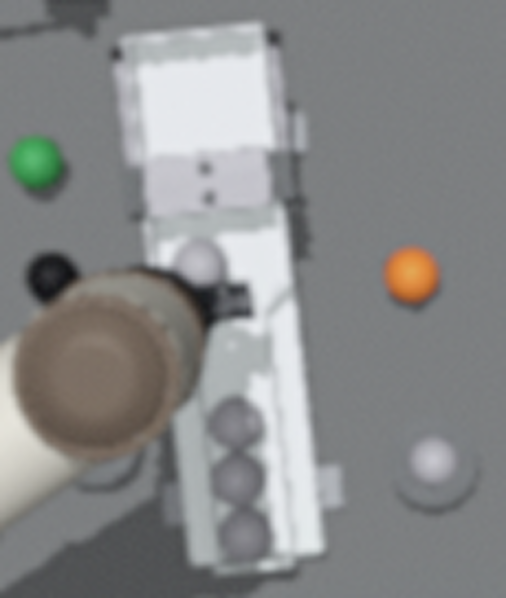

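The third ball has run down to crop (236,422). The last ball, at (200,263), rests on the fingertips with the follower down. I'll back off and lift clear.

```bash
python3 -m handwheel '[[-0.003,0,-0.002,0,0,0,-1],[-0.006,0,-0.008,0,0,0,-1],[-0.006,0,-0.02,0,0,0,-1],[-0.006,0,-0.05,0,0,0,-1],[-0.05,-0.03,-0.09,0,0,0,-1],[-0.100,-0.09,-0.090,0,0,0,-1],[-0.100,-0.15,-0.090,0,0,0,-1],[-0.100,-0.17,-0.090,0,0,0,-1],[-0.100,-0.17,-0.090,0,0,0,-1],[-0.100,-0.17,-0.090,0,0,0,-1]]'>/dev/null;  python3 -m handwheel '[[0,0,0,0,0,0,-1],[0,0,0,0,0,0,-1],[0,0,0,0,0,0,-1],[0,0,0,0,0,0,-1],[0,0,0,0,0,0,-1],[0,0,0,0,0,0,-1],[0,0,0,0,0,0,-1],[0,0,0,0,0,0,-1]]' ; python3 - <<'E'
from h import *
where()
i,d=get_image("top");c=i[128:264,225:340]
cv2.imwrite("pics/top7.png",cv2.resize(c,None,fx=4.4,fy=4.4,interpolation=cv2.INTER_CUBIC))
E
```

```text
clock: 14.22
position: [424.3, 249.4, 150.3]
ee_rot: [0.989, 0.104, 0.105, -0.003]
contact_force: [-0.4, 0.7, 0.5]
gripper_width: -0.3
grasp_force: 0.0
t 14.22 tip [-103.3  193.6  114.7] xax [0.997 0.08  0.001] F [-0.17  0.77  0.57] w -0.3115756676895416
```

View pics/top7.png

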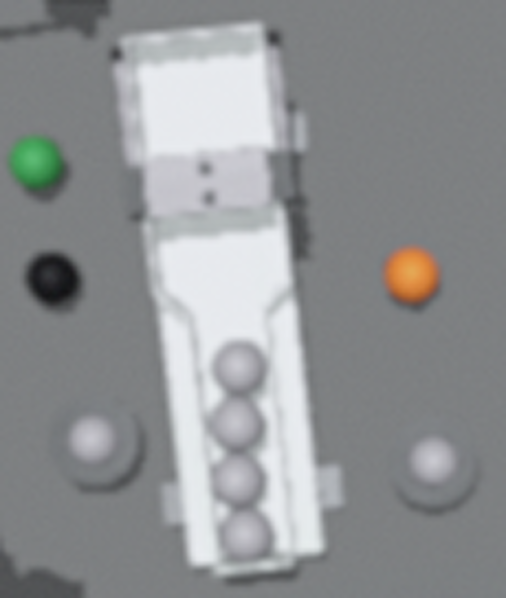

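All four balls stand in single file, at crop y of about 367, 423, 480 and 533. The follower is at its front stop and the arm is clear.

```bash
python3 -m handwheel '[[0,0,0,0,0,0,-1],[0,0,0,0,0,0,-1],[0,0,0,0,0,0,-1],[0,0,0,0,0,0,-1],[0,0,0,0,0,0,-1],[0,0,0,0,0,0,-1],[0,0,0,0,0,0,-1],[0,0,0,0,0,0,-1]]' >/dev/null; python3 -c "
from bench import *
print(job_done())"
```

```text
the job is handed in; nothing more can be done
None
```

The job is handed in: the last picture shows all four balls in single file in the lane, the follower at its front stop and the arm clear, after one extra nudge freed a second jam at the mouth; I didn't get the judge's result.

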